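# Lamp off and up: swing the shutter tester's lamp arm past its balance point

### The arm

A 6-joint arm with a two-finger parallel gripper is mounted at the origin on the work surface. World frame = base frame: x ahead of the robot, y to its left, z up, the work surface at z = 0. Lengths are in m, angles in degrees, forces in N, time in s.
With the tool pointing down it reaches from about 0.35 to 0.925 m from the base axis. Payload 6.4 kg.
Tool frame: the origin (TCP) lies midway between the tips of the shut fingers; the grasp point (between the pads) lies 19 mm behind it; z points along the fingers, y is the direction in which the jaws open and shut (so a half turn about z gives the same grasp; the last joint's range is limited). The gripper opens to 85 mm and grips with 20 to 120 N. Pads are 22 mm wide; open, the fingers measure 114 mm over their backs; the gripper's body (76 mm by 85 mm) begins 54 mm behind the grasp point. The pads swing forward as they close: fully open they stand 13 mm farther back than shut.
Start: joints at [-79.876, 14.043, 89.255, -0, 76.702, -9.975], TCP at [0.223, -0.61, 0.231] pointing down, gripper open.
Joint ranges: [-179.41, 179.41], [-58.25, 129.5], [7.25, 145.43], [-54.29, 234.29], [11.92, 165.04], [-157.13, 157.13]. Speed limits (degrees/s): [147.25, 147.25, 180, 180, 180, 180].

### API

Orientations are given as [roll, pitch, yaw] about the fixed x, y, z axes, in that order (R = Rz(yaw) Ry(pitch) Rx(roll)).
In Python, from workcell import bot gives the robot as it stands. The module is installed in compiled form; this text tells all that it offers.
- The arm moves only by the tool step_arm, never from a script. Its arguments are lists of equal length, an entry for each row: "xyz": the shift along the tool's x, y, z in units of 40 mm (1.0 is 40 mm), a list of three; "delta_rot": the turn, a rotation vector about the tool's x, y, z in units of 5 degrees (1.0 is 5 degrees), a list of three; "fingers": the opening, from -1 (shut) to 1 (fully open). A call has 1 to 10 rows; each row shifts and turns the commanded pose from where the row before left it, along the tool's axes as they then stand; what a row does not reach is not made up. A row lasts 1/10 s, in which the tool goes at most 50 mm and 8.59 degrees, less where a joint would pass 70% of its speed; a pose out of reach is approached as far as the arm can. A call is refused whole if a number of a shift passes 1 or a number of a turn 1, either way. A call with a gripper value outside its range is refused whole. The fingers move at their own pace and stop on an object; the grip force is fixed at half the most. Time passes only in rows, so rows that do not move let the fingers close. It gives the time, the measured TCP pose, the force and the opening at its end, in the units of the state.
- bot.get_obs(): the state, without advancing time (a new reading comes with each control period).
- bot.snapshot(name): name is "side" or "top" or "wrist"; returns a dict with "image" (480x640x3 uint8, red, green, blue), "z_map" (480x640 float32, m along the optical axis (not along the pixel's ray), 0 where there is no reading), "K" (3x3 intrinsics, pixels), "T" (4x4, takes a point from camera to world coordinates); the wrist camera has in their place "mount" (4x4, takes a point from camera to tool coordinates, whose origin is the TCP and whose axes are the flange's). Camera axes: x right, y down, z forward; pixel columns grow to the right and rows downward; lengths in m; the calibration is good to about 2 mm. A picture is of the moment at which its call begins: read the wrist's pose just before it.
- bot.sign_off(): hands the job in, once; it reports no verdict.
The state is a dict: "clock": time; "joints": joint angles; "joint_vel": joint speeds; "joint_torque": joint torques, N m; "ee_pos": TCP position; "orientation": TCP orientation; "contact_force": force on the tool from outside, world axes, zero at the start; "wrist_torque": the same for the moment, N m; "gripper_width": finger opening in m.
Only numpy, scipy, OpenCV 4.12 (cv2) and the standard library are available. Lean on these libraries where they do the work, as an engineer would, in place of code of your own. Each camera call takes 0.05 s, during which the arm holds its last target. There are 200 camera calls.

### The job

The shutter on the turntable has been tested. First switch the lamp off by pressing the big push-button on the tester box right down, then with the fingers push the lamp arm up and back by its cross-bar, without gripping it, past its balance point until it goes over against its back stop and stays raised by itself; push lightly and do not fling it. Nothing is to be picked up: leave the shutter, the turntable, the tester box and the other things where they stand, and take the hand away at the end.

Things in the scene. Friction and masses are not known exactly. Their poses are not given: they have to be found in the camera images.
- lamp_button (a joint): travel in m of the tester's big push-button: 0 = out, 0.006 = fully pressed; it springs back by itself. It needs about 1.5 N to start and 5 N to go fully down. Only this button works.
- tester: the shutter tester, a loose flat painted metal box 150 mm (its x) by 120 mm (its y), 55 mm high, 0.85 kg on rubber feet, to the left or right of the turntable; origin at the centre of its underside, z up. In its top are the big push-button, 30 mm to its -x side, two tiny fixed studs beside it and, at its +x side, a display.
- lamp_button_top (a point): centre of the top of that push-button, a metal disc 26 mm across in a dark collar 42 mm across that is 6 mm lower; 73 mm above the desk when out, level, pressed straight down
- lamp_hinge (a point): point on the hinge axis, in the middle plane of the arm, 100 mm above the desk; its axes are those of stand, y is the hinge axis
- lamp_bar (a point): centre of the level steel cross-bar, 12 mm thick, 100 mm long along the hinge axis, the outermost part of the arm, in front of the lamp head. Lowered, it is 175 mm in front of (stand -x) and 95 mm above the hinge; it moves on a circle of 199 mm radius about the hinge. The head, a flat 80 x 80 x 20 mm plate, has its centre 120 mm in front of and 63 mm above the hinge.
- stand: the lamp's fixed stand, beyond the turntable: foot 135 x 130 mm, 12 mm thick, and a column 117 mm high on the arm's +y side (17 to 67 mm off its middle plane); origin on the desk straight below the hinge. Its -x axis points from the hinge to the lowered lamp head, the turntable and the robot's side; +x is the way the arm is pushed back; z up.
- platter (a joint): angle in rad of the turntable's disc from its start; it turns freely and should be left alone
- shutter: loose black leaf shutter, up to 62 mm across and 36 mm high, standing in the middle of a round aluminium turntable 160 mm across whose top is 30 mm above the desk, below the lowered lamp head (underside of the head 151 mm above the desk); origin at the centre of its underside, z up
- lens_cap: round black bakelite lens cap lying on the desk just in front of the turntable, 52 mm across, 10 mm high; loose, origin at the centre of its underside; to be left alone
- focus_knob: knurled brass focusing knob standing on the desk just in front of the turntable, 34 mm across, 20 mm high; loose, origin at the centre of its underside; to be left alone
- hood: chrome twin-lens-camera viewing hood, an open square box 66 x 66 mm, 70 mm high, at the far left of the desk; loose, origin at the centre of its underside; to be left alone
- loupe: black eye loupe, 42 mm across, 36 mm high, at the far right of the desk; loose, origin at the centre of its underside; to be left alone
- screw_jar: small round glass jar with a metal lid, 48 mm across, 55 mm high, at the far left or far right of the desk; loose, origin at the centre of its underside; to be left alone
- blower: black rubber blower bulb standing upright, 60 mm across, 115 mm high, at the far left or far right of the desk; loose, origin at the centre of its underside; to be left alone
- lamp_arm: the lamp arm; origin on the hinge, y along it. Lowered on its front stop its axes are the stand's; it turns about +y until its z axis leans 1.31 rad from vertical on the back stop. Balance lies between 0.6 and 0.9 rad: below, it falls back; above, it goes over by itself and stays. A brass weight takes most of the load: a level push of 1 to 3 N at the cross-bar is enough.
Not all that is in view belongs to the job. Of the things that look like the tester, the larger one is meant.

How it is judged (in metres and radians):
On the way, in this order (a step that is already met when the one before it is completed fails the run):
1. the tester's big push-button is pressed right down (at least 4.5 mm) while the lamp is still lowered (value of joint lamp_button above 0.0045 m and angle between lamp_arm's own z axis and vertical below 0.3 rad), for 0.1 s.
2. the fingers push the lamp arm up, lightly and without gripping it: on the way up, between 0.2 and 0.6 rad, they bear on it with less than 15 N (angle between lamp_arm's own z axis and vertical between 0.2 and 0.6 rad and contact force between the fingers and lamp_arm between 0.2 and 15 N), for 0.06 s.
3. the lamp arm has gone over and lies on its back stop (angle between lamp_arm's own z axis and vertical above 1.2 rad), for 0.3 s.
At the end, for the whole second after the job is handed in: the lamp arm lies at rest against its back stop (above 1.2 rad, slower than 0.05 rad/s), the push-button is out again (under 2 mm), the shutter stands within 10 mm of where it was and upright (within 0.1 rad), the tester box within 20 mm of where it was (angle between lamp_arm's own z axis and vertical above 1.2 rad and angular speed of lamp_arm below 0.05 rad/s and value of joint lamp_button below 0.002 m and distance of shutter from where it was at the start of the episode below 0.01 m and angle between shutter's own z axis and vertical below 0.1 rad and distance of tester from where it was at the start of the episode below 0.02 m); the robot touches nothing.
It fails at once if the lamp arm is flung or let crash (faster than 3 rad/s) (angular speed of lamp_arm above 3 rad/s).
It fails at once if the shutter is knocked, shifted or lifted by more than 10 mm (distance of shutter from where it was at the start of the episode above 0.01 m).
It fails at once if the turntable is turned by more than 0.15 rad (value of joint platter above 0.15 rad or value of joint platter below -0.15 rad).
It fails at once if the tester box or another loose thing on the desk is lifted, carried or shifted by more than 20 mm (distance of any of lens_cap, focus_knob, hood, loupe, screw_jar, blower, tester from where it was at the start of the episode above 0.02 m).
It also fails if it takes over 48 s, if anything falls off the work surface, if the arm or the gripper's body presses on something with over 40 N, if the wrist force passes 120 N, or if a joint passes its speed limit or range.

## Working session

There is one attempt and no reset: what is moved stays moved. The work goes in short steps, Python scripts to look and compute and a tool call to move; the robot and the scene stay as the last step left them, time stands still between calls to the robot, and variables do not carry over. Pictures are saved under pics/ and viewed, about 8 in all and at most 12, crops included, and the job is handed in when it is done.

Besides the shell and the picture viewer there is one more tool, called after "Request:" in YAML: its name, and indented under it one key for each argument. step_arm: Moves the arm, as the interface text tells. Its arguments: {"type":"object","properties":{"xyz":{"type":"array","items":{"type":"array","items":{"type":"number"}}},"delta_rot":{"type":"array","items":{"type":"array","items":{"type":"number"}}},"fingers":{"type":"array","items":{"type":"number"}}},"required":["xyz","delta_rot","fingers"]}

```bash
mkdir -p pics; python3 - <<'E'
from workcell import bot
import cv2,numpy as np,pickle
o=bot.get_obs();print(o)
for n in("top","side"):
    s=bot.snapshot(n);pickle.dump(s,open(n+".pkl","wb"));cv2.imwrite(f"pics/{n}0.png",s["image"][:,:,::-1]);print(n,s["K"],s["T"])
E
```

```text
{'clock': 0.0, 'joints': array([-7.98771953e+01,  1.40843829e+01,  8.93269281e+01, -7.47345582e-04,
        7.66993007e+01, -9.97634452e+00]), 'joint_vel': array([-0.1065745 , -0.00660018, -0.00142263,  0.10963555,  0.04104262,
        0.08881456]), 'joint_torque': array([-7.88953403e-04, -4.29511929e+01, -3.26127076e+01, -2.44901748e-04,
        5.37559827e-03,  2.86726419e-06]), 'ee_pos': array([ 0.2232596 , -0.60985598,  0.23015844]), 'orientation': array([-1.79890935e+02, -1.84465556e-02,  2.00993044e+01]), 'contact_force': array([-0.07702811,  0.46221891,  0.18901209]), 'wrist_torque': array([ 0.00392809,  0.02940305, -0.02924676]), 'gripper_width': 0.08517829189670358}
top [[521.86102958   0.         321.66461475]
 [  0.         521.86102958 242.43379443]
 [  0.           0.           1.        ]] [[ 0.01402416 -0.99555995  0.09307902  0.39584043]
 [-0.99969076 -0.01204854  0.02175336 -0.00413881]
 [-0.02053531 -0.09335531 -0.99542106  1.21636085]
 [ 0.          0.          0.          1.        ]]
side [[513.09124148   0.         319.79391947]
 [  0.         513.09124148 245.4349356 ]
 [  0.           0.           1.        ]] [[ 9.49430418e-01 -2.24485268e-01  2.19518211e-01  3.02287287e-01]
 [-3.13977510e-01 -6.78675247e-01  6.63941287e-01 -6.68524469e-01]
 [-6.34620212e-05 -6.99289835e-01 -7.14838249e-01  8.75199927e-01]
 [ 0.00000000e+00  0.00000000e+00  0.00000000e+00  1.00000000e+00]]
```

View pics/top0.png

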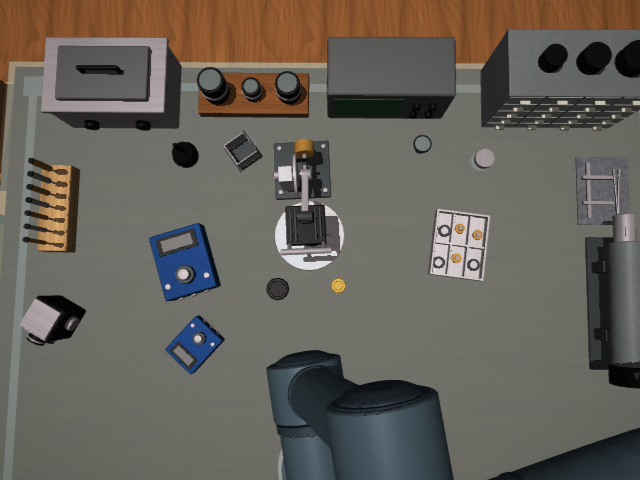

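View pics/side0.png

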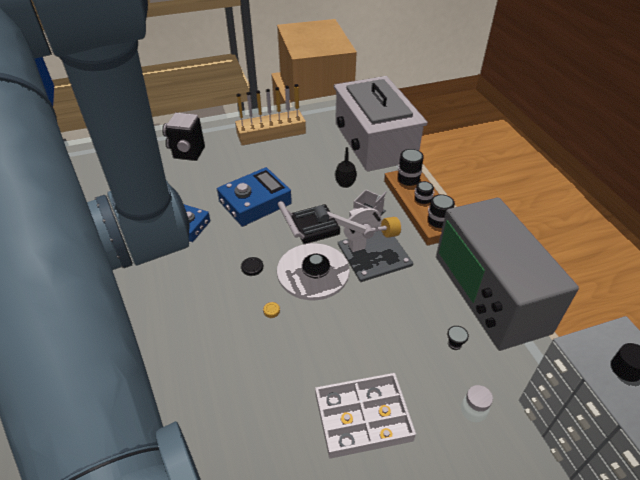

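The top view shows the larger tester's button near (184,273) and the lamp bar from about (280,254) to (338,249). The stand foot spans about (275-330,140-198). In the side view the button is near (243,188) and the bar runs from about (280,203) to (300,237). Next I'll measure these.

```bash
cat > h.py <<'E'
import numpy as np,pickle,cv2
def load(n): return pickle.load(open(n+".pkl","rb"))
def ray(s,u,v):
    d=np.linalg.inv(s["K"])@[u,v,1]; return s["T"][:3,3],s["T"][:3,:3]@d
def plane(s,u,v,z):
    c,d=ray(s,u,v); return c+d*(z-c[2])/d[2]
def depth(s,u,v):
    c,d=ray(s,u,v); return c+d*s["z_map"][int(round(v)),int(round(u))]
def two(s1,p1,s2,p2):
    c1,d1=ray(s1,*p1);c2,d2=ray(s2,*p2)
    t=np.linalg.lstsq(np.c_[d1,-d2],c2-c1,rcond=None)[0]
    a,b=c1+d1*t[0],c2+d2*t[1]; return (a+b)/2,np.linalg.norm(a-b)
def cloud(s):
    v,u=np.mgrid[:480,:640]
    d=np.stack([u,v,np.ones_like(u)],-1)@np.linalg.inv(s["K"]).T
    P=(d*s["z_map"][...,None])@s["T"][:3,:3].T+s["T"][:3,3]; P[s["z_map"]==0]=np.nan; return P
E
python3 - <<'E'
from h import *
t,s=load("top"),load("side")
for n,S in(("top",t),("side",s)):
    P=cloud(S)
    im=cv2.cvtColor(S["image"],cv2.COLOR_RGB2HSV).astype(int)
    b=plane(S,*((184,273) if n=="top" else (243,188)),.073)
    # button top: pale pixels near
    near=np.hypot(P[...,0]-b[0],P[...,1]-b[1])<.03
    m=near&(im[...,1]<60)&(im[...,2]>110)&(P[...,2]>.06)
    v,u=np.where(m);print(n,"button px",u.mean(),v.mean(),"n",m.sum(),"P",np.nanmedian(P[m],0),"bbox",u.min(),u.max(),v.min(),v.max(),plane(S,u.mean(),v.mean(),.073))
    # tester top
    m=(np.abs(P[...,2]-.055)<.006)&(np.hypot(P[...,0]-b[0],P[...,1]-b[1])<.16)&(im[...,0]>100)&(im[...,0]<130)&(im[...,1]>120)
    print(" tester rect",cv2.minAreaRect(P[m][:,:2].astype(np.float32)),m.sum())
    # bar
    c=plane(S,*((308,252) if n=="top" else (290,220)),.195)
    m=(np.hypot(P[...,0]-c[0],P[...,1]-c[1])<.08)&(P[...,2]>.182)&(P[...,2]<.21)
    v,u=np.where(m);print(" bar c",c,m.sum(),cv2.minAreaRect(P[m][:,:2].astype(np.float32)),P[m].mean(0),P[m].max(0),"px",u.mean(),v.mean(),cv2.minAreaRect(np.c_[u,v].astype(np.float32)))
    # foot
    f=plane(S,*((302,170) if n=="top" else (375,255)),.012)
    m=(np.hypot(P[...,0]-f[0],P[...,1]-f[1])<.11)&(np.abs(P[...,2]-.012)<.005)&(im[...,2]<110)
    print(" foot",cv2.minAreaRect(P[m][:,:2].astype(np.float32)),m.sum())
    cv2.imwrite(f"{n}c.png",S["image"][...,::-1])
a=cv2.resize(t["image"][120:300,230:370],None,fx=3,fy=3,interpolation=cv2.INTER_CUBIC)
b=cv2.resize(s["image"][160:300,260:420],None,fx=2.3,fy=2.3,interpolation=cv2.INTER_CUBIC)
o=np.zeros((540,800,3),np.uint8);o[:a.shape[0],:a.shape[1]]=a;o[:b.shape[0],425:425+b.shape[1]]=b[:, :375]
cv2.imwrite("pics/m1.png",o[...,::-1])
E
```

```text
top button px 182.28125 273.71875 n 96 P [0.42926993 0.32587118 0.07588067] bbox 175 188 269 279 [0.42989397 0.32666978 0.073     ]
 tester rect ((0.4582023322582245, 0.33336979150772095), (0.14964839816093445, 0.11978011578321457), 17.532304763793945) 2407
 bar c [0.47215313 0.04475558 0.195     ] 478 ((0.5102224349975586, 0.050484415143728256), (0.08332820236682892, 0.09826378524303436), 2.928636074066162) [0.49629568 0.05026678 0.19653495] [0.55195539 0.09795928 0.20518686] px 305.3723849372385 239.7405857740586 ((305.1131591796875, 232.8755645751953), (41.71463394165039, 50.181236267089844), 87.27368927001953)
 foot ((0.6792291402816772, 0.08987154066562653), (0.13600116968154907, 0.16631004214286804), 3.2926993370056152) 1776
side button px 241.87719298245614 186.19298245614036 n 57 P [0.42993978 0.32487488 0.07763387] bbox 237 247 183 189 [0.43039297 0.33090009 0.073     ]
 tester rect ((0.4573286771774292, 0.3343709409236908), (0.14997726678848267, 0.12272052466869354), 17.38981819152832) 1283
 bar c [0.47781051 0.04732409 0.195     ] 416 ((0.5127347707748413, 0.05080720782279968), (0.0890909805893898, 0.09924004226922989), 2.27354097366333) [0.50285347 0.04740669 0.19621581] [0.55717607 0.09867767 0.20676174] px 302.13221153846155 216.93990384615384 ((303.7688903808594, 211.44015502929688), (39.6053581237793, 40.705509185791016), 62.52556610107422)
 foot ((0.6804778575897217, 0.07137160748243332), (0.13567493855953217, 0.13046808540821075), 3.2824699878692627) 1977
```

View pics/m1.png

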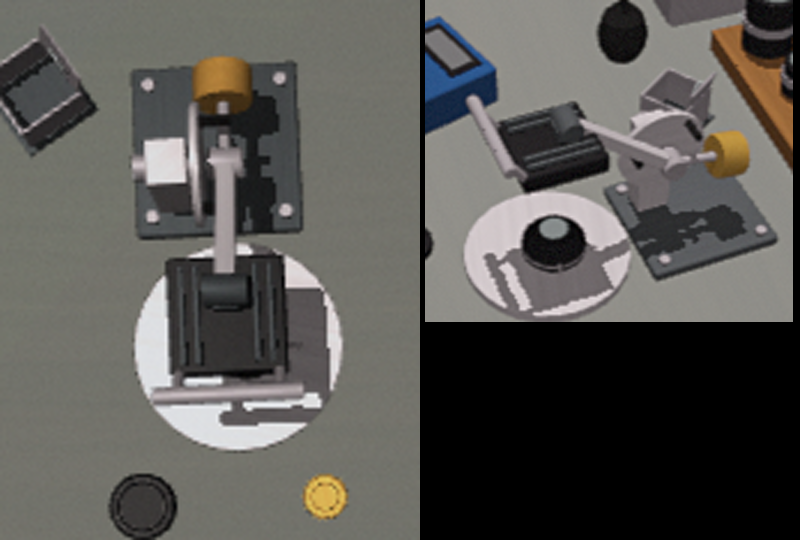

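The crop shows the lamp centred over the turntable with its bar in front of the head and the column on the +y side. The button depths agree with the tester pose (box centre minus 30 mm along its x). Next I'll triangulate the bar and button across the two views.

```bash
python3 - <<'E'
from h import *
t,s=load("top"),load("side")
print("button",two(t,(183.0,273.7),s,(242,186.2)))
# bar ends (crop px -> full)
T=[(230+154/3,120+396/3),(230+302/3,120+389/3)]
S=[(260+(470-425)/2.3,160+100/2.3),(260+(518-425)/2.3,160+175/2.3)]
for a,b in zip(T,S): print("end",two(t,a,s,b),plane(t,*a,.2),plane(s,*b,.2))
for n,Q in(("top",t),("side",s)):
    P=cloud(Q); g=(P[...,2]>.185)&(P[...,2]<.215)&(np.abs(P[...,1]-.05)<.07)&(P[...,0]>.44)&(P[...,0]<.49)
    X=P[g];k=np.polyfit(X[:,1],X[:,0],1);print(n,len(X),X.mean(0),X.min(0),X.max(0),"yaw",-np.degrees(np.arctan(k[0])),k@[.05,1])
    im=cv2.cvtColor(Q["image"],cv2.COLOR_RGB2HSV)
    w=(np.abs(P[...,1]-.06)<.05)&(P[...,0]>.68)&(P[...,0]<.76)&(im[...,1]>120)&(P[...,2]>.05);print(" weight",P[w].mean(0),P[w].max(0),P[w].min(0))
E
```

```text
button (array([0.4297515 , 0.32337406, 0.07894045]), np.float64(5.578373149485432e-05))
end (array([0.47083275, 0.09692215, 0.19860558]), np.float64(0.0008062294474165183)) [0.47112798 0.09671897 0.2       ] [0.47008372 0.09538587 0.2       ]
end (array([ 4.80921758e-01, -3.60909613e-04,  1.93910508e-01]), np.float64(0.007174639420019233)) [4.76901773e-01 2.86994646e-04 2.00000000e-01] [ 0.48287937 -0.00673342  0.2       ]
top 316 [0.47473891 0.04907404 0.19875477] [ 4.67290819e-01 -3.95601951e-04  1.85560556e-01] [0.48715861 0.09795928 0.20518686] yaw 3.203192913116532 0.47468709263159126
 weight [0.70733316 0.06225208 0.10345939] [0.72553622 0.08447502 0.11522171] [0.69220516 0.04210477 0.07740774]
side 237 [0.4741181  0.04447185 0.19984177] [ 4.66427217e-01 -2.40936766e-04  1.85751963e-01] [0.48834136 0.09867767 0.20676174] yaw 3.904517174299249 0.4737407921093973
 weight [0.70679418 0.05624603 0.10138817] [0.72597719 0.08171242 0.11600417] [0.69232545 0.04262158 0.07575812]
```

Request:
step_arm:
  xyz:
    - [0,0,0]
    - [0,0,0]
    - [0,0,0]
    - [0,0,0]
  delta_rot:
    - [0,0,0.86]
    - [0,0,0.86]
    - [0,0,0.86]
    - [0,0,0.86]
  fingers: [-1,-1,-1,-1]

```text
clock: 0.5
ee_pos: [0.2233, -0.6101, 0.2306]
orientation: [-179.9, 0.0, 2.7]
contact_force: [0.1, -0.7, 0.1]
gripper_width: 0.0283
```

Request:
step_arm:
  xyz:
    - [0.48,-1,0]
    - [0.48,-1,0]
    - [0.48,-1,0]
    - [0.48,-1,0]
    - [0.48,-1,0]
    - [0.48,-1,0]
    - [0.48,-1,0]
    - [0.48,-1,0]
    - [0.48,-1,0]
    - [0,0,0]
  delta_rot:
    - [0,0,0]
    - [0,0,0]
    - [0,0,0]
    - [0,0,0]
    - [0,0,0]
    - [0,0,0]
    - [0,0,0]
    - [0,0,0]
    - [0,0,0]
    - [0,0,0]
  fingers: [-1,-1,-1,-1,-1,-1,-1,-1,-1,-1]

```text
clock: 1.5
ee_pos: [0.3787, -0.238, 0.2307]
orientation: [-179.9, -0.0, 3.2]
contact_force: [-0.3, -0.4, -0.3]
gripper_width: 0.0
```

Request:
step_arm:
  xyz:
    - [0.05,-1,0]
    - [0.05,-1,0]
    - [0.05,-1,0]
    - [0.05,-1,0]
    - [0.05,-1,0]
    - [0.05,-1,0]
    - [0.05,-1,0]
    - [0.05,-1,0]
    - [0.05,-1,0]
    - [0,0,0]
  delta_rot:
    - [0,0,0]
    - [0,0,0]
    - [0,0,0]
    - [0,0,0]
    - [0,0,0]
    - [0,0,0]
    - [0,0,0]
    - [0,0,0]
    - [0,0,0]
    - [0,0,0]
  fingers: [-1,-1,-1,-1,-1,-1,-1,-1,-1,-1]

```text
clock: 2.5
ee_pos: [0.3769, 0.1214, 0.2311]
orientation: [-180.0, 0.0, 3.3]
contact_force: [-0.1, -1.5, 0.1]
gripper_width: 0.0002
```

Request:
step_arm:
  xyz:
    - [0.27,-0.84,0]
    - [0.27,-0.84,0]
    - [0.27,-0.84,0]
    - [0.27,-0.84,0]
    - [0.27,-0.84,0]
    - [0.27,-0.84,0]
    - [0,0,0.5]
    - [0,0,0.5]
    - [0,0,0]
    - [0,0,0]
  delta_rot:
    - [0,0,0]
    - [0,0,0]
    - [0,0,0]
    - [0,0,0]
    - [0,0,0]
    - [0,0,0]
    - [0,0,0]
    - [0,0,0]
    - [0,0,0]
    - [0,0,0]
  fingers: [-1,-1,-1,-1,-1,-1,-1,-1,-1,-1]

```text
clock: 3.5
ee_pos: [0.4325, 0.322, 0.1912]
orientation: [180.0, 0.0, 2.8]
contact_force: [-0.2, -0.1, 0.6]
gripper_width: -0.0002
```

```bash
python3 - <<'E'
from h import *
from workcell import bot
from scipy.spatial.transform import Rotation as R
o=bot.get_obs();s=bot.snapshot("wrist");cv2.imwrite("pics/w1.png",s["image"][...,::-1])
M=np.eye(4);M[:3,:3]=R.from_euler("xyz",o["orientation"],degrees=True).as_matrix();M[:3,3]=o["ee_pos"]
s["T"]=M@s["mount"];pickle.dump(s,open("w1.pkl","wb"))
p=np.linalg.inv(s["T"])@[.4297,.3250,.074,1];q=s["K"]@p[:3];print(o["ee_pos"],o["orientation"],"expected px",q[:2]/q[2])
E
```

```text
[0.43245262 0.32203048 0.19116999] [1.79968421e+02 4.55517313e-02 2.83010485e+00] expected px [306.81643409 228.59896767]
```

View pics/w1.png

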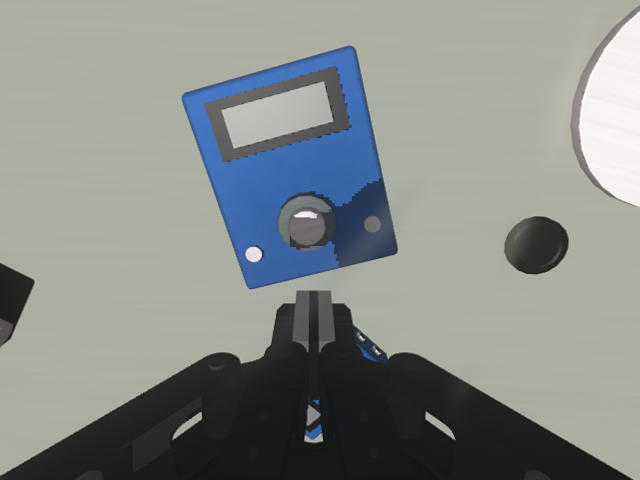

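The wrist view shows the button at about (307,227) against the predicted (307,229), so the position is confirmed. I'll descend.

Request:
step_arm:
  xyz:
    - [-0.07,-0.08,0]
    - [0,0,0.6]
    - [0,0,0.6]
    - [0,0,0.6]
    - [0,0,0.5]
    - [0,0,0.25]
    - [0,0,0.1]
    - [0,0,0]
  delta_rot:
    - [0,0,0]
    - [0,0,0]
    - [0,0,0]
    - [0,0,0]
    - [0,0,0]
    - [0,0,0]
    - [0,0,0]
    - [0,0,0]
  fingers: [-1,-1,-1,-1,-1,-1,-1,-1]

```text
clock: 4.35
ee_pos: [0.4294, 0.3262, 0.0859]
orientation: [-180.0, -0.0, 2.9]
contact_force: [0.8, -0.5, -0.3]
gripper_width: -0.0004
```

Request:
step_arm:
  xyz:
    - [0,0,0.05]
    - [0,0,0.05]
    - [0,0,0.05]
    - [0,0,0]
  delta_rot:
    - [0,0,0]
    - [0,0,0]
    - [0,0,0]
    - [0,0,0]
  fingers: [-1,-1,-1,-1]

```text
clock: 4.75
ee_pos: [0.429, 0.326, 0.0793]
orientation: [180.0, 0.0, 2.9]
contact_force: [0.2, -0.3, 0.3]
gripper_width: 0.0002
```

Request:
step_arm:
  xyz:
    - [0,0,0.05]
    - [0,0,0.05]
    - [0,0,0.05]
    - [0,0,0.03]
    - [0,0,0]
  delta_rot:
    - [0,0,0]
    - [0,0,0]
    - [0,0,0]
    - [0,0,0]
    - [0,0,0]
  fingers: [-1,-1,-1,-1,-1]

```text
clock: 5.25
ee_pos: [0.4293, 0.3261, 0.0723]
orientation: [-180.0, -0.0, 2.9]
contact_force: [-0.7, -0.2, 3.8]
gripper_width: 0.0002
```

Request:
step_arm:
  xyz:
    - [0,0,0.05]
    - [0,0,0.04]
    - [0,0,0.03]
    - [0,0,0]
  delta_rot:
    - [0,0,0]
    - [0,0,0]
    - [0,0,0]
    - [0,0,0]
  fingers: [-1,-1,-1,-1]

```text
clock: 5.65
ee_pos: [0.4295, 0.3262, 0.0706]
orientation: [179.9, 0.1, 2.9]
contact_force: [-10.5, -6.0, 26.2]
gripper_width: -0.0003
```

Force rose sharply to 26 N, so the button is at its stop. I'll hold briefly and then retract.

Request:
step_arm:
  xyz:
    - [0,0,0]
    - [0,0,0]
    - [0,0,-0.1]
    - [0,0,-0.3]
    - [0,0,-0.8]
    - [0,0,-1]
    - [0,0,-1]
    - [0,0,-1]
    - [0,0,0]
  delta_rot:
    - [0,0,0]
    - [0,0,0]
    - [0,0,0]
    - [0,0,0]
    - [0,0,0]
    - [0,0,0]
    - [0,0,0]
    - [0,0,0]
    - [0,0,0]
  fingers: [-1,-1,-1,-1,-1,-1,-1,-1,-1]

```text
clock: 6.55
ee_pos: [0.432, 0.3274, 0.2422]
orientation: [-179.7, -0.6, 2.9]
contact_force: [-0.2, -0.7, -0.1]
gripper_width: 0.0002
```

```bash
python3 - <<'E'
from h import *
from workcell import bot
s=bot.snapshot("side");cv2.imwrite("pics/s2.png",s["image"][...,::-1]);pickle.dump(s,open("s2.pkl","wb"))
a,b=load("side"),s
for n,Q in(("before",a),("after",b)):
    P=cloud(Q);im=cv2.cvtColor(Q["image"],cv2.COLOR_RGB2HSV)
    m=(np.abs(P[...,2]-.055)<.006)&(np.hypot(P[...,0]-.43,P[...,1]-.325)<.16)&(im[...,0]>100)&(im[...,0]<130)&(im[...,1]>120)
    print(n,cv2.minAreaRect(P[m][:,:2].astype(np.float32)))
    m=(np.hypot(P[...,0]-.4297,P[...,1]-.325)<.012)&(P[...,2]>.06)&(P[...,2]<.09);print(m.sum(),np.median(P[m],0))
print(bot.get_obs()["ee_pos"])
E
```

```text
before ((0.4573286771774292, 0.3343709409236908), (0.14997726678848267, 0.12272052466869354), 17.38981819152832)
71 [0.42961638 0.32000957 0.07722855]
after ((0.456845223903656, 0.33280932903289795), (0.15162944793701172, 0.12250863015651703), 18.886276245117188)
69 [0.42883545 0.32011329 0.07662055]
[0.43057738 0.32673104 0.23879745]
```

View pics/s2.png

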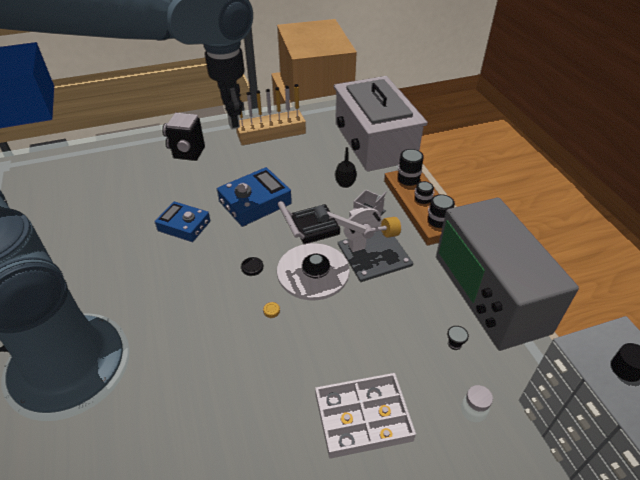

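The side view shows the tester at (254,195) unmoved, its button out, and the lamp still lowered with the bar near (288,220). I'll move in front of the bar.

Request:
step_arm:
  xyz:
    - [-0.11,0.86,0]
    - [-0.11,0.86,0]
    - [-0.11,0.86,0]
    - [-0.11,0.86,0]
    - [-0.11,0.86,0]
    - [-0.11,0.86,0]
    - [-0.11,0.86,0]
    - [-0.11,0.86,0]
    - [0,0,0]
    - [0,0,0]
  delta_rot:
    - [0,0,0]
    - [0,0,0]
    - [0,0,0]
    - [0,0,0]
    - [0,0,0]
    - [0,0,0]
    - [0,0,0]
    - [0,0,0]
    - [0,0,0]
    - [0,0,0]
  fingers: [-1,-1,-1,-1,-1,-1,-1,-1,-1,-1]

```text
clock: 7.6
ee_pos: [0.4071, 0.0491, 0.2339]
orientation: [-179.9, 0.1, 2.8]
contact_force: [-0.9, 0.4, -0.1]
gripper_width: -0.0
```

Request:
step_arm:
  xyz:
    - [0,0,0.4]
    - [0,0,0.5]
    - [0,0,0.4]
    - [0,0,0]
  delta_rot:
    - [0,0,0]
    - [0,0,0]
    - [0,0,0]
    - [0,0,0]
  fingers: [-1,-1,-1,-1]

```text
clock: 8.0
ee_pos: [0.4057, 0.0508, 0.1802]
orientation: [-179.9, 0.4, 3.0]
contact_force: [-0.7, -0.4, -0.2]
gripper_width: 0.0002
```

Request:
step_arm:
  xyz:
    - [0.3,0,-0.05]
    - [0.3,0,-0.05]
    - [0.25,0,0]
    - [0.1,0,0]
    - [0,0,0]
  delta_rot:
    - [0,0,0]
    - [0,0,0]
    - [0,0,0]
    - [0,0,0]
    - [0,0,0]
  fingers: [-1,-1,-1,-1,-1]

```text
clock: 8.5
ee_pos: [0.4461, 0.0516, 0.1874]
orientation: [-180.0, 0.0, 2.9]
contact_force: [0.0, 0.1, -0.5]
gripper_width: 0.0003
```

Request:
step_arm:
  xyz:
    - [0.08,0,0]
    - [0.08,0,0]
    - [0.08,0,0]
    - [0.08,0,0]
    - [0,0,0]
  delta_rot:
    - [0,0,0]
    - [0,0,0]
    - [0,0,0]
    - [0,0,0]
    - [0,0,0]
  fingers: [-1,-1,-1,-1,-1]

```text
clock: 9.0
ee_pos: [0.4582, 0.0519, 0.1872]
orientation: [-180.0, 0.1, 2.9]
contact_force: [-3.3, -0.0, 2.0]
gripper_width: 0.0002
```

Request:
step_arm:
  xyz:
    - [0.086,0,-0.15]
    - [0.091,0,-0.148]
    - [0.096,0,-0.145]
    - [0.101,0,-0.141]
    - [0.106,0,-0.138]
  delta_rot:
    - [0,0,0]
    - [0,0,0]
    - [0,0,0]
    - [0,0,0]
    - [0,0,0]
  fingers: [-1,-1,-1,-1,-1]

```text
clock: 9.5
ee_pos: [0.4774, 0.053, 0.2172]
orientation: [-180.0, 0.1, 2.9]
contact_force: [-8.0, -0.0, 4.5]
gripper_width: -0.0
```

```bash
python3 - <<'E'
from h import *
from workcell import bot
s=bot.snapshot("side");o=bot.get_obs();print(o["contact_force"],o["ee_pos"])
cv2.imwrite("pics/s3.png",cv2.resize(s["image"][110:310,220:460],None,fx=3,fy=3,interpolation=cv2.INTER_CUBIC)[...,::-1])
E
```

```text
[-8.42534032  1.20358412  6.26943641] [0.4784655  0.05305406 0.21843855]
```

View pics/s3.png

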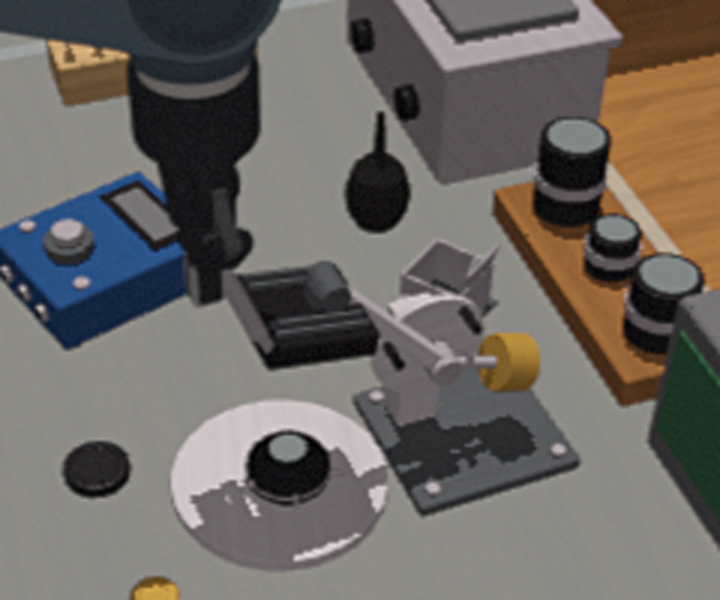

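The lamp arm is lifting with the finger centred on the bar, and the shutter and turntable are untouched. I'll keep following the arc.

Request:
step_arm:
  xyz:
    - [0.1,0,-0.155]
    - [0.105,0,-0.15]
    - [0.115,0,-0.13]
    - [0.12,0,-0.124]
    - [0.125,0,-0.12]
  delta_rot:
    - [0,0,0]
    - [0,0,0]
    - [0,0,0]
    - [0,0,0]
    - [0,0,0]
  fingers: [-1,-1,-1,-1,-1]

```text
clock: 10.05
ee_pos: [0.5009, 0.0541, 0.2439]
orientation: [-180.0, -0.0, 2.9]
contact_force: [-0.7, 0.3, 0.5]
gripper_width: -0.0
```

Request:
step_arm:
  xyz:
    - [0.135,0,-0.1]
    - [0.138,0,-0.095]
    - [0.142,0,-0.095]
    - [0.144,0,-0.092]
    - [0.147,0,-0.09]
  delta_rot:
    - [0,0,0]
    - [0,0,0]
    - [0,0,0]
    - [0,0,0]
    - [0,0,0]
  fingers: [-1,-1,-1,-1,-1]

```text
clock: 10.55
ee_pos: [0.5291, 0.0555, 0.2624]
orientation: [180.0, -0.0, 2.9]
contact_force: [-0.3, 1.3, 0.5]
gripper_width: 0.0001
```

Request:
step_arm:
  xyz:
    - [0.15,0,-0.088]
    - [0.153,0,-0.083]
    - [0.155,0,-0.077]
    - [0.158,0,-0.072]
    - [0.16,0,-0.067]
  delta_rot:
    - [0,0,0]
    - [0,0,0]
    - [0,0,0]
    - [0,0,0]
    - [0,0,0]
  fingers: [-1,-1,-1,-1,-1]

```text
clock: 11.05
ee_pos: [0.5601, 0.057, 0.2779]
orientation: [180.0, -0.0, 2.9]
contact_force: [0.2, 0.2, 0.7]
gripper_width: -0.0001
```

```bash
python3 - <<'E'
from h import *
from workcell import bot
s=bot.snapshot("side");o=bot.get_obs();print(o["contact_force"],o["ee_pos"])
cv2.imwrite("pics/s4.png",cv2.resize(s["image"][110:310,220:460],None,fx=3,fy=3,interpolation=cv2.INTER_CUBIC)[...,::-1])
E
```

```text
[-0.19844641 -0.05661743 -0.14122556] [0.56098748 0.056957   0.2783888 ]
```

View pics/s4.png

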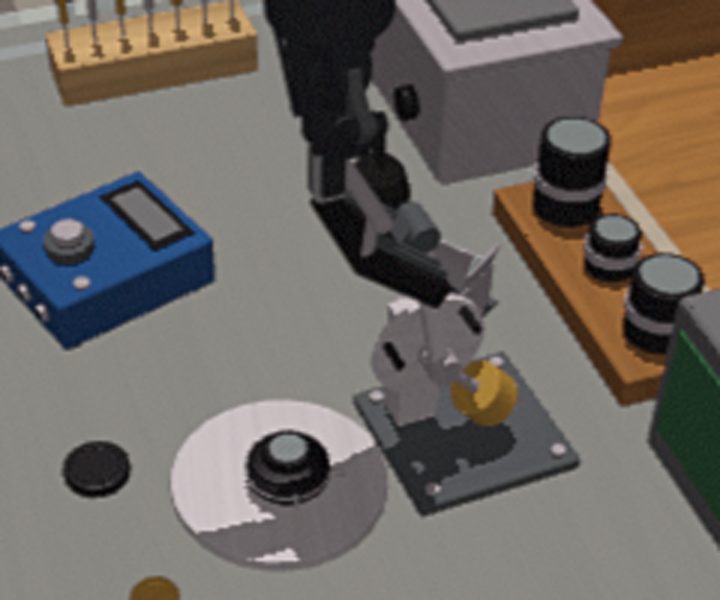

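The lamp is at about 40° and following the finger (tip at about (320,195), bar at about (360,200)). I'll continue over the balance point at a lower speed.

Request:
step_arm:
  xyz:
    - [0.14,0,-0.05]
    - [0.14,0,-0.047]
    - [0.14,0,-0.042]
    - [0.14,0,-0.038]
    - [0.14,0,-0.034]
    - [0.14,0,-0.03]
    - [0.14,0,-0.025]
  delta_rot:
    - [0,0,0]
    - [0,0,0]
    - [0,0,0]
    - [0,0,0]
    - [0,0,0]
    - [0,0,0]
    - [0,0,0]
  fingers: [-1,-1,-1,-1,-1,-1,-1]

```text
clock: 11.8
ee_pos: [0.5992, 0.059, 0.2884]
orientation: [180.0, -0.0, 2.9]
contact_force: [-0.5, 0.3, -0.6]
gripper_width: -0.0001
```

Request:
step_arm:
  xyz:
    - [0.14,0,-0.02]
    - [0.14,0,-0.015]
    - [0.14,0,-0.01]
    - [0.14,0,-0.01]
    - [0.1,0,0]
    - [0.1,0,0]
    - [0,0,0]
    - [0,0,0]
  delta_rot:
    - [0,0,0]
    - [0,0,0]
    - [0,0,0]
    - [0,0,0]
    - [0,0,0]
    - [0,0,0]
    - [0,0,0]
    - [0,0,0]
  fingers: [-1,-1,-1,-1,-1,-1,-1,-1]

```text
clock: 12.6
ee_pos: [0.629, 0.0606, 0.2904]
orientation: [-180.0, 0.0, 2.9]
contact_force: [-0.3, 0.4, -1.3]
gripper_width: -0.0
```

```bash
python3 - <<'E'
from h import *
from workcell import bot
s=bot.snapshot("side");o=bot.get_obs();print(o["contact_force"],o["ee_pos"])
cv2.imwrite("pics/s5.png",cv2.resize(s["image"][110:310,220:460],None,fx=3,fy=3,interpolation=cv2.INTER_CUBIC)[...,::-1])
E
```

```text
[0.17640694 0.32056157 0.06221209] [0.62894337 0.06057516 0.29048365]
```

View pics/s5.png

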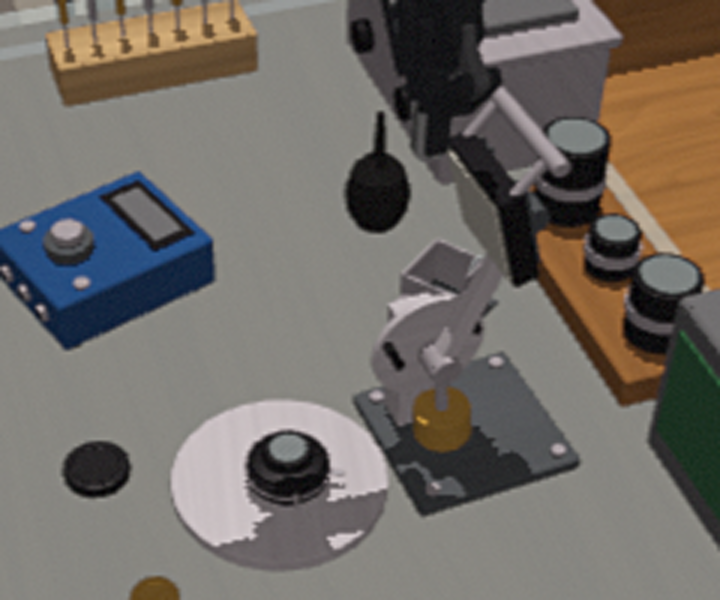

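The arm has gone over, with the bar at about (530,130) and clear of the fingers. I'll withdraw and check that it stays.

Request:
step_arm:
  xyz:
    - [-0.2,0,0]
    - [-0.4,0,0]
    - [-0.6,0,0]
    - [-0.8,0,0]
    - [-0.8,0,0]
    - [-0.8,0,0]
    - [-0.6,0,0]
    - [-0.4,0,0]
    - [0,0,0]
    - [0,0,0]
  delta_rot:
    - [0,0,0]
    - [0,0,0]
    - [0,0,0]
    - [0,0,0]
    - [0,0,0]
    - [0,0,0]
    - [0,0,0]
    - [0,0,0]
    - [0,0,0]
    - [0,0,0]
  fingers: [-1,-1,-1,-1,-1,-1,-1,-1,-1,-1]

```text
clock: 13.65
ee_pos: [0.4453, 0.0513, 0.2908]
orientation: [180.0, -0.1, 2.9]
contact_force: [0.5, -0.2, -0.4]
gripper_width: -0.0001
```

```bash
python3 - <<'E'
from h import *
from workcell import bot
a=load("side");F=[]
for i in range(2):
    s=bot.snapshot("side");F.append(s)
s=F[1];o=bot.get_obs();print(o["clock"],o["contact_force"],o["ee_pos"])
print("frame diff",np.abs(F[0]["image"].astype(int)-F[1]["image"])[110:310,220:460].mean())
P=cloud(s);x,y,z=P[...,0],P[...,1],P[...,2]
m=(x>.62)&(x<.76)&(abs(y-.06)<.06)&(z>.27)&(z<.32);X=P[m];print("bar",m.sum(),X.mean(0),X.min(0),X.max(0))
for n,Q in(("before",a),("after",s)):
    P=cloud(Q);m=(P[...,2]>.055)&(P[...,2]<.085)&(np.hypot(P[...,0]-.51,P[...,1]-.05)<.06);print(n,"shutter",m.sum(),np.median(P[m],0),P[m].max(0))
    m=(np.hypot(P[...,0]-.4297,P[...,1]-.325)<.012)&(P[...,2]>.06)&(P[...,2]<.09);print("button",np.median(P[m],0))
    im=cv2.cvtColor(Q["image"],cv2.COLOR_RGB2HSV)
    m=(np.abs(P[...,2]-.055)<.006)&(np.hypot(P[...,0]-.43,P[...,1]-.325)<.16)&(im[...,0]>100)&(im[...,0]<130)&(im[...,1]>120);print("tester",cv2.minAreaRect(P[m][:,:2].astype(np.float32)))
cv2.imwrite("pics/s6.png",s["image"][...,::-1])
E
```

```text
13.75 [0.49741316 0.91425547 0.21192519] [0.44570615 0.05120677 0.29065821]
frame diff 1.3582222222222222
bar 576 [0.68273112 0.05933628 0.28558963] [0.65749209 0.01311814 0.27002652] [0.70423565 0.11405831 0.30266703]
before shutter 391 [0.52616607 0.03919871 0.06038037] [0.55604882 0.07282262 0.07094138]
button [0.42961638 0.32000957 0.07722855]
tester ((0.4573286771774292, 0.3343709409236908), (0.14997726678848267, 0.12272052466869354), 17.38981819152832)
after shutter 394 [0.52561008 0.03891738 0.06064083] [0.55649219 0.07406777 0.07043136]
button [0.43002599 0.32000259 0.07673963]
tester ((0.45664843916893005, 0.33339548110961914), (0.1521233320236206, 0.12242995947599411), 18.947032928466797)
```

View pics/s6.png

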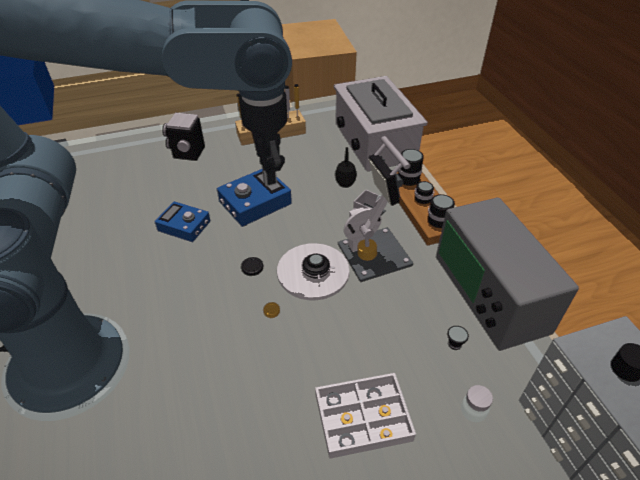

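The lamp is raised at about (390,165), the bar reaches x = 0.70 as the back stop predicts, and everything else is in place.

```bash
python3 -c "
from workcell import bot
print(bot.sign_off())"
```

```text
the job is handed in; nothing more can be done
None
```

I pressed the tester's big button right down, then pushed the lamp arm up by its cross-bar with shut fingers until it went over against its back stop. The hand is withdrawn and the job was handed in at about 14 s. No verdict was reported.

- **Button:** contact came at about z = 0.0766 m and the stop at 0.0706 m, which is 6 mm of travel. Near the stop the reading went up to about 26 N down, with 12 N sideways. Afterwards the button was out again.
- **Lamp push:** the force read at the end of each move was at most about 10 N early in the push and within sensor noise (about 1 N) from about 0.35 rad on. The force between readings and the lamp's speed were not measured.
- **Lamp at rest:** the bar's far edge is at x = 0.704 m, against about 0.701 m expected on the back stop. Two pictures 0.05 s apart matched except for image noise.
- **Shutter and tester:** both stayed within about 1 mm of their starting places, and the tester box may have turned by about 1.5°.
- **Other things:** I checked the turntable and the other loose things only by eye in the last picture, and they looked unmoved.
- **Disagreement:** heights measured by the cameras and the arm came out 3–4 mm above the text's values. I used the measured ones.

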